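# Load a culture flask into a carrier and latch the keeper bar

## Task

Lay the loose culture flask flat in the empty bay of the flask carrier, its cap pointing the same way as that of the flask already there. Let go of it, then swing the keeper bar across both flasks, past its click, until it is fully shut in its catch. Do not disturb the flask already loaded, the slide box or the timer.

Things in the scene. Friction and masses are not known exactly. Their poses are not given: they have to be found in the camera images.
- carrier: Aluminium flask carrier, fixed to the worktop: base plate 8 mm thick, x -151 to +113, y -65 to +65 mm in its own frame. Origin at worktop height midway between its two bays, z up. The bays lie 88 mm apart along its x axis; flasks lie along its y axis, caps to -y. The bay on its -x side (nearer the robot) is empty. Keeper bar's pivot at its +x end, catch at its -x end.
- bay (a point): Empty bay: where flask_mid is when the flask is seated, 12.5 mm above the base plate, 20.5 mm above the worktop. Axes as the carrier's; a seated flask's axes are parallel to these, cap to -y. Grey lugs 10 mm high bound the bay, two beside the cap, two along each side, one behind, with about 3 mm play round the flask. The sides are free for fingers over the middle 50 mm.
- catch (a point): The spring plunger in the catch block at the carrier's -x end, 43 mm above the worktop; axes as the carrier's. The block is 24 x 28 mm, 56 mm high, and starts 2 mm behind this point towards -x. A stop post, 52 mm high, stands 10 mm to +x and 25 mm to -y of it.
- bay_far (a point): The same point of the loaded bay.
- flask_mid (a point): Loose culture flask (clear flat bottle with liquid and a screw cap), lying flat on the worktop: 48 mm wide (its x), 101 mm long (its y), 25 mm high, about 55 g. This point is the centre of its rectangular body, half-way up; the body reaches 39 mm either way along y, tapering at the cap end; the cap (24 mm across) is towards -y. Grasp across the 48 mm width.
- flask_cap (a point): Centre of the loose flask's cap, 53 mm from flask_mid along the flask's -y, half-way up.
- flask_far_mid (a point): Centre of the body of the flask already loaded in the far bay (same size). It is not to be moved.
- keeper (a joint): Angle of the steel keeper bar, rad: 0 fully shut against its stop, growing as it opens, at most 1.9. At angle q it points from the pivot along (-cos q, sin q) in the carrier's x, y. It stays where left (under 1 N at the knob). Near 0.11 its nose meets the spring plunger; about 5 N (at most 10) at the knob push it over the hump near 0.05. Past that the spring draws it to 0 and holds it; let go earlier, it springs back.
- pivot (a point): The keeper's vertical hinge axis, at mid-thickness of the bar, 43 mm above the worktop; axes as the carrier's. The bar is 18 mm wide, 10 mm thick (38 to 48 mm above the worktop, about 5 mm over seated flasks); its nose reaches 214 mm from the axis. The pivot pin's top is 55 mm above the worktop.
- knob (a point): Upright black round knob near the bar's free end, 18 mm in diameter, 188 mm from the hinge axis, reaching from 48 to 86 mm above the worktop, with a 24 mm wide foot up to 51 mm. This point is on its axis, 72 mm above the worktop. It turns with the bar and may be pinched from above or pushed.
- slide_box: Box of microscope slides, 36 x 86 x 30 mm, on the worktop; origin at the centre of its underside, long side along its y. To be left alone.
- timer: White bench timer, 74 x 62 x 19 mm, origin at the centre of its underside. To be left alone.
- flask: The body of the loose flask; origin at the centre of its underside, 11 mm from its body's centre towards the cap; axes as described for the loose flask.
- flask_far: The body of the loaded flask; origin at the centre of its underside, 11 mm from its body's centre towards the cap; axes as described for the loose flask.

How it is judged:
By the outcome, as a careful person would: the job done as asked, in the order asked, and still so for the second after the job is handed in, with the robot touching nothing.
It also fails if it takes over 56 s, if anything falls off the work surface, if the arm or the gripper's body presses on something with over 40 N, if the wrist force passes 120 N, or if a joint passes its speed limit or range.

## Robot

A 6-joint arm with a two-finger parallel gripper is mounted at the origin on a cart in front of the work surface, level with it; the furniture and walls round the work are solid. World frame = base frame: x ahead of the robot, y to its left, z up, the work surface at z = 0. Lengths are in m, angles in rad, forces in N, time in s.
With the tool pointing down it reaches from about 0.25 to 0.775 m from the base axis. Payload 4 kg.
Tool frame: the origin (TCP) lies at the centre of the arm's flange, where the gripper is bolted on; the fingertips stand ahead of it and the grasp point (between the pads) lies 180 mm ahead of it (robot.tcp_to_tips is the z of the fingertips in the tool frame, in m); z points along the fingers, y is the direction in which the jaws open and shut (so a half turn about z gives the same grasp; the last joint's range is limited). The gripper opens to 94 mm and grips with 3 to 60 N. Pads are 16 mm wide; open, the fingers measure 119 mm over their backs; the gripper's body (75 mm by 177 mm) begins 78 mm behind the grasp point.
Start: joints at [-1.205, 0.087, 1.371, -0, 1.684, -0.103], TCP at [0.248, -0.491, 0.405] pointing down, gripper open.
Joint ranges: [-3.1, 3.1], [-0.76, 2.03], [0.27, 2.55], [-1.08, 4.22], [0.17, 2.65], [-2.57, 2.57]. Speed limits (rad/s): [2.79, 2.79, 3.14, 3.14, 3.14, 3.14].

## Interface

Orientations are given as [roll, pitch, yaw] about the fixed x, y, z axes, in that order (R = Rz(yaw) Ry(pitch) Rx(roll)).
In Python, from bench import robot gives the robot as it stands.
- The arm moves only by the tool move_arm, never from a script. Its argument "increments" is a list that holds one entry, the list of rows, each a list of 7 numbers: the opening, from 0 (shut) to 1 (fully open), then the shift along the tool's x, y, z as a fraction of full scale, then the turn, a rotation vector about the tool's x, y, z as a fraction of full scale. In form: [[[jaw, dx, dy, dz, rx, ry, rz], ...]]. A call has 1 to 8 rows; each row is the pose to reach, as a shift and turn from the pose commanded when the call began, along the tool's axes at that moment; what a row does not reach only later rows make up. Full scale, the value 1, is 0.1 m for a shift and pi/2 rad for a turn. A row lasts 1/12 s, in which the tool goes at most 41.7 mm and 7.16 degrees, less where a joint would pass 70% of its speed; a pose out of reach is approached as far as the arm can. A call with a number of a shift or a turn outside -1 to 1 is refused whole. A call with a gripper value outside its range is refused whole. The fingers move at their own pace and stop on an object; the grip force is fixed at half the most. Time passes only in rows, so rows that repeat a pose let the fingers close. It gives the time, the measured TCP pose, the force and the opening at its end, in the units of the state.
- robot.get_obs(): the state, without advancing time (a new reading comes with each control period).
- robot.snapshot(name): name is "scene" or "top"; returns (picture, depth): 420x560x3 uint8, red, green, blue; 420x560 float32, m along the optical axis (not along the pixel's ray), 0 where there is no reading.
- robot.camera_params(name): a dict with "mtx" (3x3 intrinsics, pixels), "k1" (the pictures are not rectified: a ray, as slopes to the right and down, at radius r is drawn at 1 + k1 r^2 times it, then the intrinsics apply), "R" (3x3) and "t" (3): a world point X has camera coordinates R X + t. Camera axes: x right, y down, z forward; pixel columns grow to the right and rows downward; lengths in m; the calibration is good to about 2 mm. A picture is of the moment at which its call begins. camera_params takes no time and is no camera call.
- robot.close_job(): hands the job in, once; it reports no verdict.
The state is a dict: "time": time; "joint_positions": joint angles; "qvel": joint speeds; "joint_torque": joint torques, N m; "tool_pos": TCP position; "ee_rot": TCP orientation; "wrist_force": force on the tool from outside, world axes, zero at the start; "wrist_torque": the same for the moment, N m; "width": finger opening in m.
Only numpy, scipy, OpenCV 4.12 (cv2) and the standard library are available. Lean on these libraries where they do the work, as an engineer would, in place of code of your own. Each camera call takes 0.05 s, during which the arm holds its last target.

## Working session

There is one attempt and no reset: what is moved stays moved. The work goes in short steps, Python scripts to look and compute and a tool call to move; the robot and the scene stay as the last step left them, time stands still between calls to the robot, and variables do not carry over. Pictures are saved under pics/ and viewed, and the job is handed in when it is done.

Besides the shell and the picture viewer there is one more tool, called after "Request:" as a command line: name --argument value ..., lists and objects as JSON in quotes. move_arm: Moves the arm, as the interface text tells. Its arguments: {"type":"object","properties":{"increments":{"type":"array","items":{"type":"array","items":{"type":"array","items":{"type":"number","minimum":-1,"maximum":1}}}}},"required":["increments"]}

```bash
mkdir -p pics
python3 - <<'E'
from bench import robot
import cv2,numpy as np,pickle
np.set_printoptions(precision=4,suppress=True)
o=robot.get_obs();print(o, robot.tcp_to_tips)
for n in("scene","top"):
    p,d=robot.snapshot(n);cv2.imwrite(f"pics/{n}0.png",p[:,:,::-1]);np.savez(f"{n}0.npz",p=p,d=d)
    print(n,robot.camera_params(n))
E
```

```text
{'time': 0.0, 'joint_positions': array([-1.2051,  0.088 ,  1.3722,  0.    ,  1.6835, -0.1031]), 'qvel': array([ 0.0014, -0.0001,  0.0005,  0.0012,  0.0009, -0.001 ]), 'joint_torque': array([ -0.0008, -34.0176, -30.243 ,   0.0717,   0.033 ,  -0.0002]), 'tool_pos': array([ 0.2485, -0.4906,  0.4035]), 'ee_rot': array([-3.1394, -0.0002,  0.4688]), 'wrist_force': array([-0.4778,  0.9085,  0.1991]), 'wrist_torque': array([0.0282, 0.0161, 0.0016]), 'width': 0.09399308841409572} 0.1992
scene {'mtx': array([[386.3489,   0.    , 283.4573],
       [  0.    , 386.3489, 212.5295],
       [  0.    ,   0.    ,   1.    ]]), 'k1': -0.03535523650122107, 'R': array([[-0.8226, -0.5687,  0.0043],
       [-0.4511,  0.6479, -0.6138],
       [ 0.3462, -0.5068, -0.7895]]), 't': array([0.3297, 0.4146, 0.8298])}
top {'mtx': array([[474.9564,   0.    , 279.9776],
       [  0.    , 474.9564, 205.8059],
       [  0.    ,   0.    ,   1.    ]]), 'k1': -0.10711176223435702, 'R': array([[-0.014 , -0.9998, -0.0107],
       [-0.9956,  0.0149, -0.0924],
       [ 0.0926,  0.0093, -0.9957]]), 't': array([-0.1653,  0.5555,  1.3212])}
```

View pics/scene0.png

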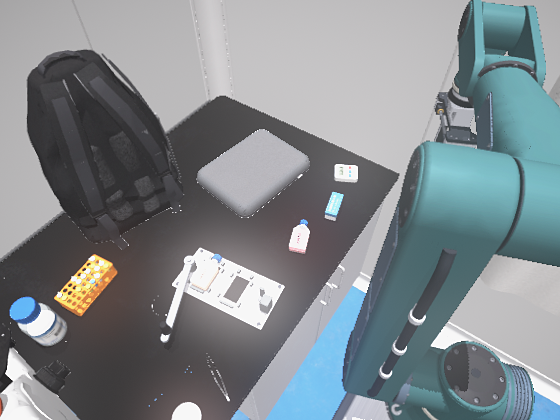

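View pics/top0.png

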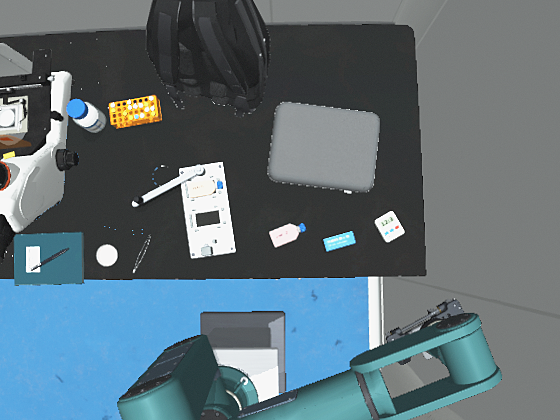

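The scene view shows the carrier at about (228,288), with its keeper open and the knob near (165,338). The flask is at (300,237), the slide box at (334,205) and the timer at (346,173). In the top view, the flask is at (287,234) with its cap at (301,228), the carrier is centred near (207,210) and the knob is at (136,203).

Run:
```python
import cv2,numpy as np
t=np.load("top0.npz")["p"][:,:,::-1];s=np.load("scene0.npz")["p"][:,:,::-1]
def crop(im,x0,y0,w,h,k,n):
    c=cv2.resize(im[y0:y0+h,x0:x0+w],None,fx=k,fy=k,interpolation=cv2.INTER_CUBIC)
    for x in range((x0+9)//10*10,x0+w,10):
        cv2.line(c,(int((x-x0+.5)*k),0),(int((x-x0+.5)*k),5 if x%50 else 12),(0,255,255),1)
        if x%20==0: cv2.putText(c,str(x),(int((x-x0)*k),22),0,.35,(0,255,255),1)
    for y in range((y0+9)//10*10,y0+h,10):
        cv2.line(c,(0,int((y-y0+.5)*k)),(5,int((y-y0+.5)*k)),(0,255,255),1)
        if y%20==0: cv2.putText(c,str(y),(8,int((y-y0+.5)*k)+4),0,.35,(0,255,255),1)
    cv2.imwrite(n,c)
crop(t,125,155,115,110,5,"pics/t_car.png")
crop(t,255,200,155,70,5,"pics/t_fl.png")
crop(s,150,235,145,115,5,"pics/s_car.png")
crop(s,270,155,100,105,5,"pics/s_fl.png")
```

```text
(no output)
```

View pics/t_car.png

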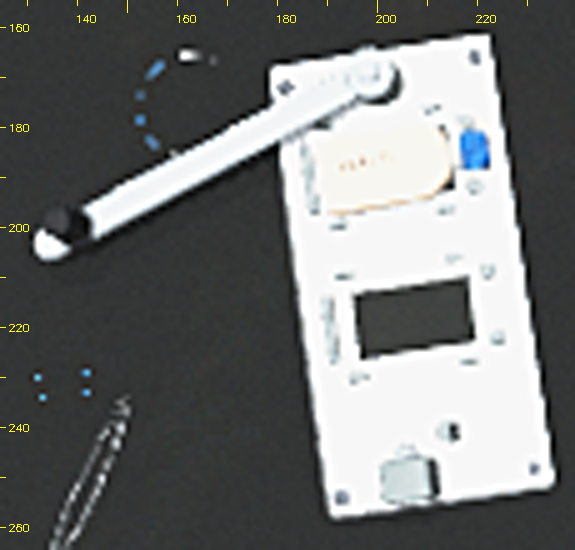

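View pics/t_fl.png

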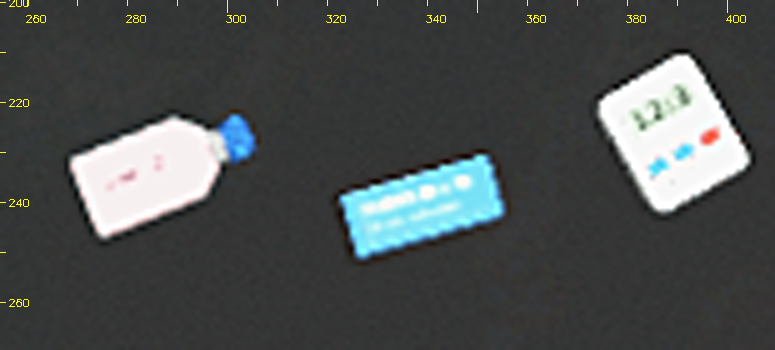

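View pics/s_car.png

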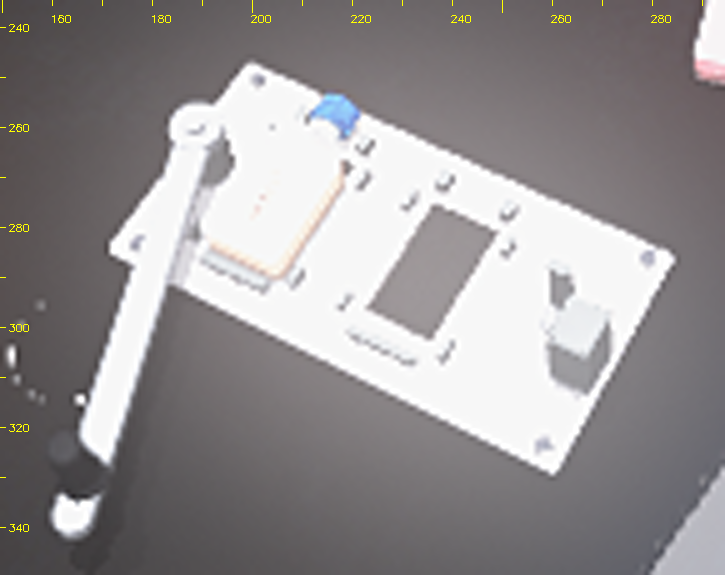

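View pics/s_fl.png

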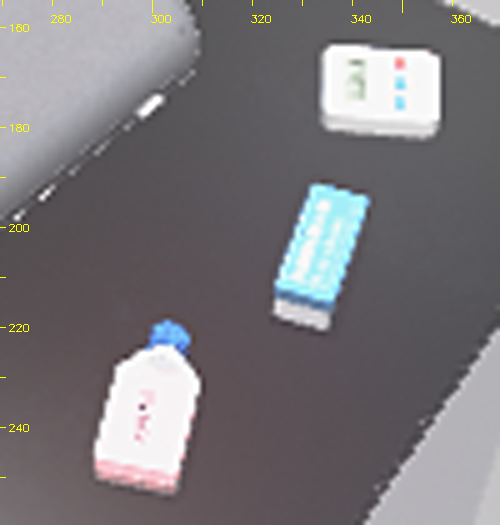

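```bash
cat > h.py <<'E'
import numpy as np,cv2
from scipy.optimize import least_squares
from bench import robot
np.set_printoptions(precision=4,suppress=True)
P={n:robot.camera_params(n) for n in("scene","top")}
def proj(n,X):
    c=P[n];Y=np.atleast_2d(X)@np.array(c["R"]).T+c["t"];s=Y[:,:2]/Y[:,2:]
    s=s*(1+c["k1"]*(s**2).sum(1,keepdims=True));m=c["mtx"]
    return s@np.diag([m[0,0],m[1,1]])+[m[0,2],m[1,2]]
def tri(obs):
    r=least_squares(lambda X:np.concatenate([(proj(n,X)[0]-uv) for n,uv in obs]),[.4,0,.03])
    return r.x,r.fun
def pose(p,L):
    c,s=np.cos(p[2]),np.sin(p[2]);L=np.atleast_2d(L)
    return np.c_[p[0]+c*L[:,0]-s*L[:,1],p[1]+s*L[:,0]+c*L[:,1],p[3]+L[:,2]]
def fit(items,p0=(.5,0,0,0)):
    f=lambda p:np.concatenate([proj(n,pose(p,l))[0]-uv for n,l,uv in items])
    r=least_squares(f,p0);return r.x,r.fun.reshape(-1,2)
TC=lambda x,y:(x/5+124.5,y/5+154.5)
TF=lambda x,y:(x/5+254.5,y/5+199.5)
SC=lambda x,y:(x/5+149.5,y/5+234.5)
SF=lambda x,y:(x/5+269.5,y/5+154.5)
E
python3 - <<'E'
from h import *
T,S="top","scene"
a,b,c,d=[(.113,.065,.008),(.113,-.065,.008),(-.151,-.065,.008),(-.151,.065,.008)]
it=[(T,a,TC(268,68)),(T,b,TC(490,35)),(T,c,TC(554,485)),(T,d,TC(332,518)),
(S,b,SC(252,62)),(S,c,SC(677,260)),(S,d,SC(557,475)),(S,a,SC(110,248))]
for nm,ii in(("both",it),("top",it[:4]),("scene",it[4:])):
    p,f=fit(ii);print("carrier",nm,p,f.round(1).tolist())
    if nm=="both":pc=p
print("bay",pose(pc,[-.044,0,.0205]),"far",pose(pc,[.044,0,.0205]))
h=.0125
it=[(T,(.024,.039,h),TF(70,158)),(T,(-.024,.039,h),TF(103,238)),(T,(0,-.053,.003),TF(238,138)),
(S,(.024,.039,h),SF(97,460)),(S,(-.024,.039,h),SF(178,475)),(S,(0,-.053,0.003),SF(170,337)),
(S,(.024,.039,-h),SF(95,478)),(S,(-.024,.039,-h),SF(173,493))]
for nm,ii in(("both",it),("top",it[:3]),("scene",it[3:])):
    p,f=fit(ii,(.4,-.2,.3,.0125));print("flask",nm,p,f.round(1).tolist())
print("knobtop",tri([(T,TC(65,217)),(S,SC(67,447))]))
print("pivot top",tri([(T,TC(378,80)),(S,SC(197,123))]))
print("slide box", tri([(T,TF(421,206)),(S,SF(322,245))]))
# loaded flask cap
print("far cap",tri([(T,TC(475,150)),(S,SC(335,115))]))
E
```

```text
carrier both [ 0.5665  0.0411  0.1367 -0.0003] [[0.5, -0.0], [0.0, -0.3], [0.0, -0.0], [-0.4, 0.1], [-0.0, -0.1], [0.3, -0.4], [-0.0, 0.3], [-0.1, 0.4]]
carrier top [ 0.5664  0.0414  0.1398 -0.0016] [[0.3, 0.2], [-0.2, -0.2], [0.1, -0.1], [-0.2, 0.1]]
carrier scene [ 0.5678  0.04    0.1342 -0.0032] [[0.1, -0.1], [0.1, -0.3], [-0.3, 0.2], [0.1, 0.3]]
bay [[0.5229 0.0351 0.0202]] far [[0.6101 0.0471 0.0202]]
flask both [ 0.4738 -0.1852  0.3703  0.0155] [[0.0, -0.1], [-0.2, -0.3], [-0.2, -0.3], [-0.6, -1.1], [0.5, -0.5], [0.1, 0.7], [-0.4, 0.3], [1.1, 0.8]]
flask top [ 0.473  -0.1855  0.3676  0.0207] [[0.1, 0.1], [-0.1, -0.0], [0.0, -0.1]]
flask scene [ 0.4786 -0.1923  0.3757  0.0025] [[-0.6, -1.1], [0.3, -0.7], [-0.2, 1.0], [-0.4, 0.2], [0.9, 0.6]]
knobtop (array([0.5761, 0.2193, 0.0789]), array([-0.083 , -0.0996,  0.102 ,  0.0114]))
pivot top (array([0.6567, 0.0519, 0.0522]), array([-0.8313, -1.0748,  1.2159,  0.1417]))
slide box (array([ 0.4525, -0.3363,  0.0308]), array([-0.1303, -0.2695,  0.3099,  0.0375]))
far cap (array([ 0.6172, -0.0012,  0.026 ]), array([-0.137 , -0.1928,  0.2169,  0.0256]))
```

Run:
```python
from h import *
T,S="top","scene"
h=.0125
it=[(T,(.024,.039,h),TF(70,158)),(T,(-.024,.039,h),TF(103,238)),(T,(0,-.053,.003),TF(238,138)),
(S,(.024,.039,h),SF(97,460)),(S,(-.024,.039,h),SF(178,475)),(S,(0,-.053,0.003),SF(170,337)),
(S,(.024,.039,-h),SF(95,478)),(S,(-.024,.039,-h),SF(173,493))]
for nm,ii in(("both",it),("top",it[:3]),("scene",it[3:])):
    f=lambda p:np.concatenate([proj(n,pose([*p,.0125],l))[0]-uv for n,l,uv in ii])
    r=least_squares(f,(.47,-.18,.37));print(nm,r.x,r.fun.reshape(-1,2).round(1).tolist())
    if nm=="both":p=[*r.x,.0125]
for n,x0,y0,w,hh in((T,255,200,70,60),(S,270,200,70,65)):
    k=8;im=np.load(n+"0.npz")["p"][:,:,::-1]
    c=cv2.resize(im[y0:y0+hh,x0:x0+w],None,fx=k,fy=k,interpolation=cv2.INTER_CUBIC)
    for z,col in((h,(0,160,0)),(-h,(200,0,200))):
        q=proj(n,pose(p,[(.024,.039,z),(-.024,.039,z),(-.024,-.02,z),(-.012,-.041,z),(-.012,-.0615,z),(.012,-.0615,z),(.012,-.041,z),(.024,-.02,z)]))
        cv2.polylines(c,[((q-[x0,y0]+.5)*k).astype(int)],True,col,1)
    cv2.imwrite(f"pics/ov_{n}.png",c)
    d=np.load(n+"0.npz")["d"];print(n,"depth seat",d[235 if n==T else 240,285 if n==T else 298])
for n,u,v in((T,283,234),(T,300,250),(S,298,240),(S,270,250)):
    d=float(np.median(np.load(n+"0.npz")["d"][v-1:v+2,u-1:u+2]));c=P[n];m=c["mtx"]
    s=np.array([(u-m[0,2])/m[0,0],(v-m[1,2])/m[1,1]]);s/=1+c["k1"]*(s@s)
    print(n,u,v,np.array(c["R"]).T@(np.r_[s*d,d]-c["t"]))
```

```text
both [ 0.4744 -0.1861  0.37  ] [[0.4, -0.3], [0.2, -0.5], [0.1, -0.5], [-0.6, -0.8], [0.5, -0.3], [0.1, 1.0], [-0.4, 0.5], [1.0, 1.0]]
top [ 0.4732 -0.1855  0.3676] [[0.2, 0.1], [-0.1, -0.1], [-0.1, -0.0]]
scene [ 0.4753 -0.1867  0.3759] [[-0.7, -1.0], [0.4, -0.6], [-0.2, 0.7], [-0.5, 0.3], [1.0, 0.7]]
top depth seat 1.3366928
scene depth seat 1.0598539
top 283 234 [ 0.4731 -0.1807  0.0249]
top 300 250 [ 0.4275 -0.2285  0.003 ]
scene 298 240 [ 0.4711 -0.1716  0.0253]
scene 270 250 [ 0.5253 -0.1145 -0.0007]
```

View pics/ov_top.png

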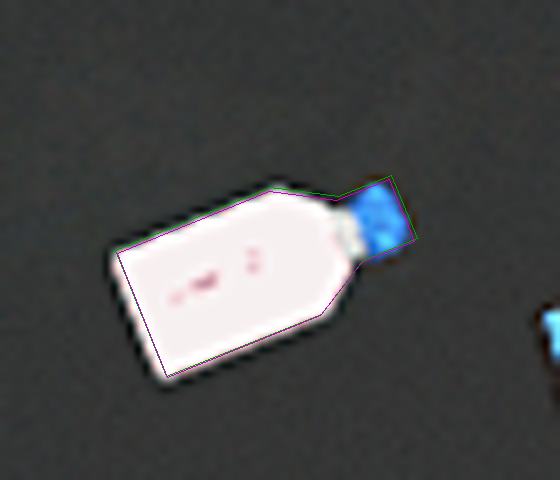

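View pics/ov_scene.png

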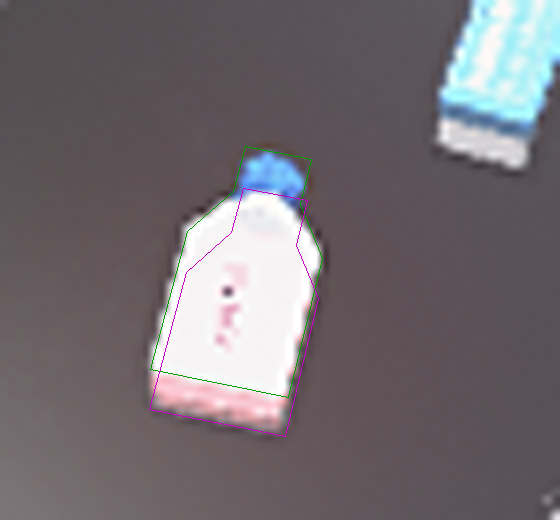

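The overlay fits both pictures, with the flask body at about (0.474,-0.186) and yaw 0.37. Depth puts its top at 25 mm, and the slide box is well clear of it. Next I'll move above the flask.

Request:
move_arm --increments '[[[1, 0.33, -0.16, 0, 0, 0, 0], [1, 0.66, -0.32, 0, 0, 0, 0], [1, 1, -0.49, 0, 0, 0, 0], [1, 1, -0.49, 0, 0, 0, 0]]]'

```text
time: 0.43
tool_pos: [0.3183, -0.3977, 0.4046]
ee_rot: [-3.14, -0.003, 0.475]
wrist_force: [0.2, -0.1, -0.5]
width: 0.094
```

Request:
move_arm --increments '[[[1, 0.33, -0.16, 0, 0, 0, 0], [1, 0.66, -0.32, 0, 0, 0, 0], [1, 1, -0.49, 0, 0, 0, 0], [1, 1, -0.49, 0, 0, 0, 0]]]'

```text
time: 0.77
tool_pos: [0.3851, -0.309, 0.4045]
ee_rot: [-3.14, -0.003, 0.476]
wrist_force: [0.0, -0.6, 0.4]
width: 0.094
```

Request:
move_arm --increments '[[[1, 0.33, -0.16, 0, 0, 0, 0], [1, 0.66, -0.32, 0, 0, 0, 0], [1, 1, -0.49, 0, 0, 0, 0], [1, 1, -0.49, 0, 0, 0, 0]]]'

```text
time: 1.1
tool_pos: [0.452, -0.2205, 0.4042]
ee_rot: [-3.14, -0.002, 0.476]
wrist_force: [-0.1, -0.2, -0.9]
width: 0.0942
```

Request:
move_arm --increments '[[[1, 0.38, -0.19, 0, 0, 0, -0.07], [1, 0.38, -0.19, 0, 0, 0, -0.15], [1, 0.38, -0.19, 0, 0, 0, -0.22], [1, 0.38, -0.19, 0, 0, 0, -0.3], [1, 0.38, -0.19, 0, 0, 0, -0.37], [1, 0.38, -0.19, 0, 0, 0, -0.45], [1, 0.38, -0.19, 0, 0, 0, -0.5], [1, 0.38, -0.19, 0, 0, 0, -0.5]]]'

```text
time: 1.77
tool_pos: [0.4746, -0.1911, 0.4042]
ee_rot: [-3.141, 0.001, 1.254]
wrist_force: [0.3, 0.6, 0.3]
width: 0.0942
```

Request:
move_arm --increments '[[[1, 0, 0, 0, 0, 0, -0.07], [1, 0, 0, 0, 0, 0, -0.15], [1, 0, 0, 0, 0, 0, -0.22], [1, 0, 0, 0, 0, 0, -0.3], [1, 0, 0, 0, 0, 0, -0.37], [1, 0, 0, 0, 0, 0, -0.436], [1, 0, 0, 0, 0, 0, -0.436], [1, 0, 0, 0, 0, 0, -0.436]]]'

```text
time: 2.43
tool_pos: [0.4748, -0.1906, 0.4044]
ee_rot: [-3.141, 0.0, 1.934]
wrist_force: [0.7, 1.3, 0.3]
width: 0.0942
```

Request:
move_arm --increments '[[[1, 0, 0, 0.35, 0, 0, 0], [1, 0, 0, 0.7, 0, 0, 0], [1, 0, 0, 1, 0, 0, 0], [1, 0, 0, 1, 0, 0, 0]]]'

```text
time: 2.77
tool_pos: [0.4729, -0.1892, 0.2974]
ee_rot: [-3.132, -0.01, 1.936]
wrist_force: [-1.2, 0.9, -1.0]
width: 0.0939
```

Request:
move_arm --increments '[[[1, 0, 0, 0.25, 0, 0, 0], [1, 0, 0, 0.5, 0, 0, 0], [1, 0, 0, 0.7, 0, 0, 0], [1, 0, 0, 0.85, 0, 0, 0], [1, 0, 0, 0.95, 0, 0, 0], [1, 0, 0, 1, 0, 0, 0], [1, 0, 0, 1, 0, 0, 0]]]'

```text
time: 3.35
tool_pos: [0.4752, -0.1901, 0.2048]
ee_rot: [-3.141, -0.0, 1.938]
wrist_force: [0.3, 0.5, -0.4]
width: 0.0937
```

Run:
```python
from h import *
for n,x0,y0,w,hh in(("top",255,190,90,70),("scene",250,180,100,75)):
    p,d=robot.snapshot(n);cv2.imwrite(f"pics/g1{n}.png",cv2.resize(p[y0:y0+hh,x0:x0+w,::-1],None,fx=6,fy=6,interpolation=cv2.INTER_CUBIC))
o=robot.get_obs();print(o["tool_pos"],o["ee_rot"],o["wrist_force"])
```

```text
[ 0.4756 -0.1902  0.2061] [3.1402 0.0018 1.9385] [-0.2747 -0.0727  0.4957]
```

View pics/g1scene.png

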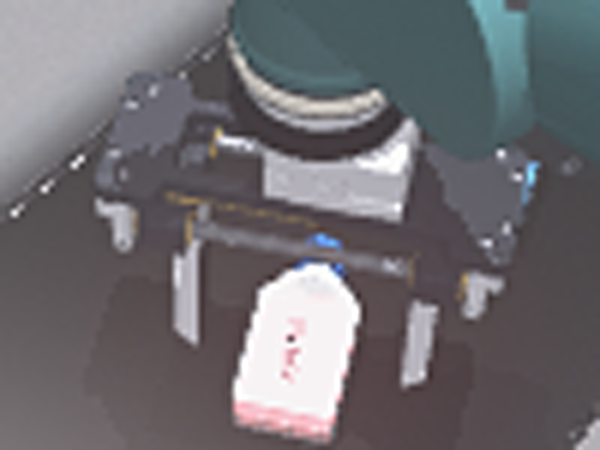

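The fingers straddle the flask evenly: tips at crop (187,340) and (412,385), body from 235 to 355. I'll lower slightly and close.

Request:
move_arm --increments '[[[1, 0, 0, 0.02, 0, 0, 0], [0.6, 0, 0, 0.02, 0, 0, 0], [0.4, 0, 0, 0.02, 0, 0, 0], [0.3, 0, 0, 0.02, 0, 0, 0], [0.3, 0, 0, 0.02, 0, 0, 0], [0.3, 0, 0, 0.02, 0, 0, 0], [0.3, 0, 0, 0.02, 0, 0, 0], [0.3, 0, 0, 0.02, 0, 0, 0]]]'

```text
time: 4.12
tool_pos: [0.475, -0.1899, 0.2027]
ee_rot: [3.142, 0.0, 1.939]
wrist_force: [0.1, 0.8, 0.3]
width: 0.0505
```

Request:
move_arm --increments '[[[0.2, 0, 0, 0, 0, 0, 0], [0.1, 0, 0, 0, 0, 0, 0], [0.1, 0, 0, 0, 0, 0, 0], [0.1, 0, 0, 0, 0, 0, 0], [0.1, 0, 0, 0, 0, 0, 0]]]'

```text
time: 4.53
tool_pos: [0.4751, -0.1899, 0.2027]
ee_rot: [3.141, 0.0, 1.939]
wrist_force: [0.1, 0.2, 1.2]
width: 0.0474
```

Request:
move_arm --increments '[[[0.1, 0, 0, -0.2, 0, 0, 0], [0.1, 0, 0, -0.4, 0, 0, 0], [0.1, 0, 0, -0.6, 0, 0, 0], [0.1, 0, 0, -0.8, 0, 0, 0], [0.1, 0, 0, -1, 0, 0, 0], [0.1, 0, 0, -1, 0, 0, 0]]]'

```text
time: 5.03
tool_pos: [0.476, -0.1904, 0.3073]
ee_rot: [3.136, 0.007, 1.939]
wrist_force: [1.3, 0.0, 0.0]
width: 0.0477
```

Run:
```python
from h import *
o=robot.get_obs();print(o["tool_pos"],o["ee_rot"],o["wrist_force"],o["width"])
```

```text
[ 0.476  -0.1904  0.3073] [3.136  0.0066 1.939 ] [1.3233 0.0079 0.0204] 0.047668823594433064
```

Request:
move_arm --increments '[[[0.1, 0.23, 0.15, 0, 0, 0, 0.03], [0.1, 0.47, 0.31, 0, 0, 0, 0.06], [0.1, 0.7, 0.47, 0, 0, 0, 0.1], [0.1, 0.94, 0.62, 0, 0, 0, 0.147], [0.1, 0.94, 0.62, 0, 0, 0, 0.147], [0.1, 0.94, 0.62, 0, 0, 0, 0.147]]]'

```text
time: 5.53
tool_pos: [0.4989, -0.0787, 0.3013]
ee_rot: [-3.14, -0.0, 1.712]
wrist_force: [-0.4, 0.7, 0.1]
width: 0.0475
```

Run:
```python
from h import *
o=robot.get_obs();print(o["tool_pos"],o["ee_rot"],o["wrist_force"],o["width"])
t=np.array([.5235,.0309])-o["tool_pos"][:2];w=o["ee_rot"][2]
print(t, t@[np.cos(w),np.sin(w)],t@[np.sin(w),-np.cos(w)],w-1.708)
```

```text
[ 0.4989 -0.0787  0.3013] [-3.1396 -0.0002  1.7117] [-0.4239  0.6701  0.0886] 0.0474676319224797
[0.0246 0.1096] 0.10508947284022516 0.039774645703762546 0.00371119846632717
```

Request:
move_arm --increments '[[[0.1, 0.25, 0.1, 0, 0, 0, 0.002], [0.1, 0.5, 0.2, 0, 0, 0, 0.002], [0.1, 0.75, 0.3, 0, 0, 0, 0.002], [0.1, 1, 0.4, 0, 0, 0, 0.002], [0.1, 1, 0.4, 0, 0, 0, 0.002], [0.1, 1, 0.4, 0, 0, 0, 0.002]]]'

```text
time: 6.03
tool_pos: [0.525, 0.0245, 0.3018]
ee_rot: [-3.14, 0.001, 1.707]
wrist_force: [-0.7, 0.1, -0.2]
width: 0.048
```

Request:
move_arm --increments '[[[0.1, 0.05, 0, 0.2, 0, 0, 0], [0.1, 0.05, 0, 0.4, 0, 0, 0], [0.1, 0.05, 0, 0.5, 0, 0, 0], [0.1, 0.05, 0, 0.5, 0, 0, 0], [0.1, 0.05, 0, 0.5, 0, 0, 0]]]'

```text
time: 6.45
tool_pos: [0.5241, 0.0285, 0.2521]
ee_rot: [-3.14, 0.0, 1.704]
wrist_force: [0.6, -0.2, 0.1]
width: 0.0478
```

Run:
```python
from h import *
for n,x0,y0,w,hh in(("top",155,155,110,110),("scene",160,190,140,110)):
    p,d=robot.snapshot(n);np.savez(n+"1.npz",p=p,d=d);cv2.imwrite(f"pics/b1{n}.png",cv2.resize(p[y0:y0+hh,x0:x0+w,::-1],None,fx=5,fy=5,interpolation=cv2.INTER_CUBIC))
o=robot.get_obs();print(o["time"],o["tool_pos"],o["ee_rot"],o["wrist_force"])
```

```text
6.55 [0.5247 0.0289 0.2538] [3.1397 0.0007 1.704 ] [-0.0341  0.2177 -0.2082]
```

View pics/b1scene.png

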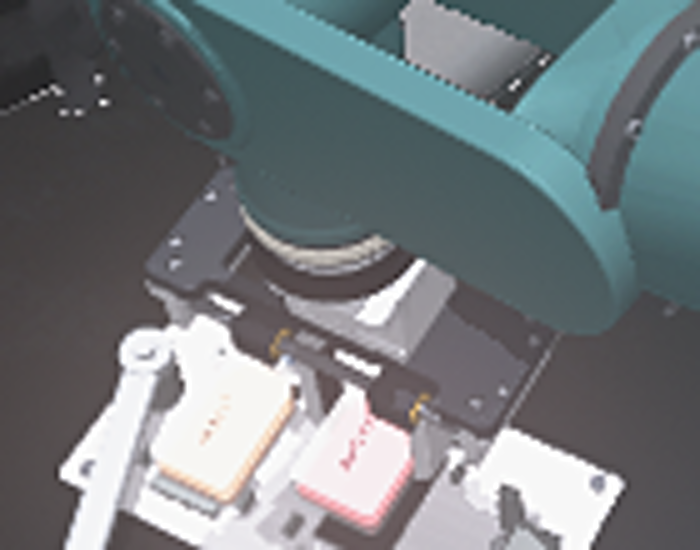

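View pics/b1top.png

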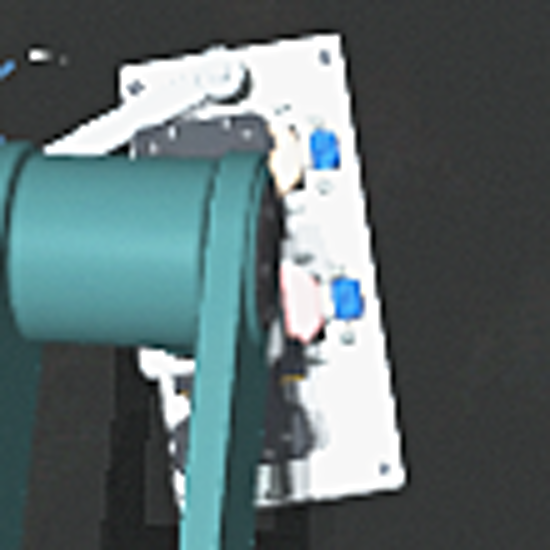

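Run:
```python
from h import *
h=.0125;o=[.5241,.0288];w=1.705-np.pi/2;z=.0125+.0505
cd=np.array([np.sin(w),-np.cos(w)])
c=np.array(o)-cd*.0042
for n,x0,y0,W,H in(("top",205,195,45,45),("scene",210,260,45,45)):
    im=np.load(n+"1.npz")["p"][:,:,::-1];k=13
    I=cv2.resize(im[y0:y0+H,x0:x0+W],None,fx=k,fy=k,interpolation=cv2.INTER_CUBIC)
    for zz,col in((h,(0,160,0)),(-h,(200,0,200))):
        q=proj(n,pose([*c,w,z],[(.024,.039,zz),(-.024,.039,zz),(-.024,-.02,zz),(-.012,-.041,zz),(-.012,-.0615,zz),(.012,-.0615,zz),(.012,-.041,zz),(.024,-.02,zz)]))
        cv2.polylines(I,[((q-[x0,y0]+.5)*k).astype(int)],True,col,1)
    cv2.imwrite(f"pics/ov1_{n}.png",I)
```

```text
(no output)
```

View pics/ov1_top.png

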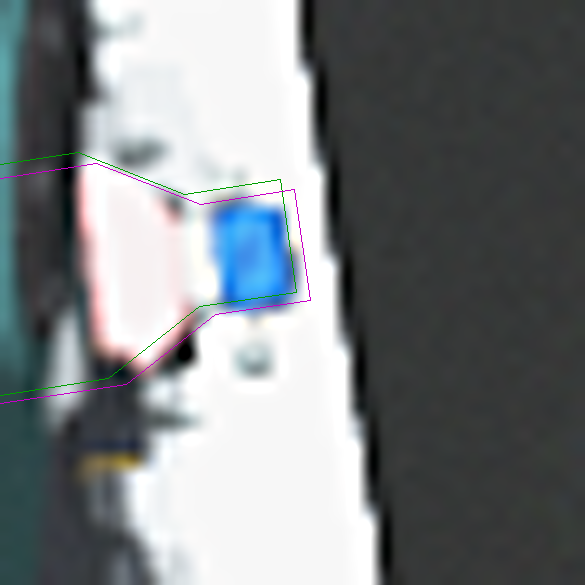

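View pics/ov1_scene.png

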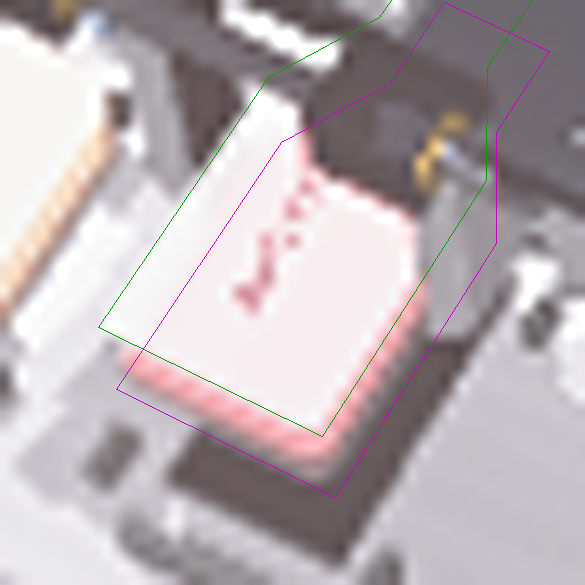

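Run:
```python
from h import *
def back(n,uv,z):
    return least_squares(lambda X:proj(n,[X[0],X[1],z])[0]-uv,[.5,0]).x
print("cap now by top, z=.063:",back("top",(223.96,214.27),.063))
print("pred by tcp", np.array([.5241,.0288])+np.array([np.sin(.134),-np.cos(.134)])*(.053-.0042))
pc=[.5665,.0411,.137,0]
print("bay cap",pose(pc,[-.044,-.053,.0205]))
print("lug mid at cap (top)",back("top",TC(492,305),.018), "far lug mid",back("top",TC((432+446)/2,0)[0:1]+(TC(0,(110+210)/2)[1],),.018))
print("far cap top",back("top",TC(475,150),.0225),"expect",pose(pc,[.044,-.053,.0205]))
# lugs scene : bay cap lugs (445,180),(508,215)
print("scene lugs",back("scene",SC(446,181),.018),back("scene",SC(508,212),.018),"top lugs",back("top",TC(487,272),.018),back("top",TC(497,338),.018))
print("window px top->", [back("top",TC(*q),.008) for q in((355,293),(470,277),(475,340),(362,357))])
print("window scene->", [back("scene",SC(*q),.008) for q in((435,205),(499,233),(433,340),(370,308))])
def loc(X):
    c,s=np.cos(.137),np.sin(.137);d=np.array(X)-[.5665,.0411];return np.array([c*d[0]+s*d[1],-s*d[0]+c*d[1]])
print(loc(back("top",TC(487,272),.018)),loc(back("top",TC(497,338),.018)),loc(back("scene",SC(446,181),.018)),loc(back("scene",SC(508,212),.018)))
for q in((355,293),(470,277),(475,340),(362,357)):print("wt",loc(back("top",TC(*q),.008)))
for q in((435,205),(499,233),(433,340),(370,308)):print("ws",loc(back("scene",SC(*q),.008)))
```

```text
cap now by top, z=.063: [ 0.5284 -0.0189]
pred by tcp [ 0.5306 -0.0196]
bay cap [[ 0.5302 -0.0174  0.0205]]
lug mid at cap (top) [ 0.5284 -0.0101] far lug mid [0.6123 0.0202]
far cap top [ 0.6171 -0.0012] expect [[ 0.6173 -0.0054  0.0205]]
scene lugs [ 0.5478 -0.0067] [ 0.5101 -0.0108] top lugs [ 0.5473 -0.0073] [ 0.5095 -0.0129]
window px top-> [array([0.5372, 0.0705]), array([0.5455, 0.0038]), array([0.5092, 0.0011]), array([0.5002, 0.0664])]
window scene-> [array([0.5478, 0.0039]), array([ 0.5103, -0.0023]), array([0.5008, 0.0639]), array([0.5379, 0.0686])]
[-0.0256 -0.0453] [-0.0638 -0.0457] [-0.025  -0.0448] [-0.0629 -0.0437]
wt [-0.025   0.0331]
wt [-0.0259 -0.034 ]
wt [-0.0623 -0.0318]
wt [-0.0622  0.0341]
ws [-0.0236 -0.0343]
ws [-0.0616 -0.0353]
ws [-0.062   0.0316]
ws [-0.0246  0.0311]
```

Request:
move_arm --increments '[[[0.1, 0.019, 0.008, 0.1, 0, 0, 0], [0.1, 0.019, 0.008, 0.2, 0, 0, 0], [0.1, 0.019, 0.008, 0.29, 0, 0, 0], [0.1, 0.019, 0.008, 0.29, 0, 0, 0], [0.1, 0.019, 0.008, 0.29, 0, 0, 0]]]'

```text
time: 6.97
tool_pos: [0.5244, 0.0317, 0.2224]
ee_rot: [-3.139, -0.0, 1.705]
wrist_force: [0.4, -0.4, -1.0]
width: 0.0478
```

Run:
```python
from h import *
for n,x0,y0,w,hh in(("top",190,165,55,75),("scene",190,240,80,75)):
    p,d=robot.snapshot(n);np.savez(n+"2.npz",p=p,d=d);cv2.imwrite(f"pics/b2{n}.png",cv2.resize(p[y0:y0+hh,x0:x0+w,::-1],None,fx=8,fy=8,interpolation=cv2.INTER_CUBIC))
o=robot.get_obs();print(o["time"],o["tool_pos"],o["ee_rot"],o["wrist_force"])
```

```text
7.0667 [0.5249 0.0317 0.2236] [3.1416 0.0001 1.7052] [-0.7992  0.2427 -1.5151]
```

View pics/b2scene.png

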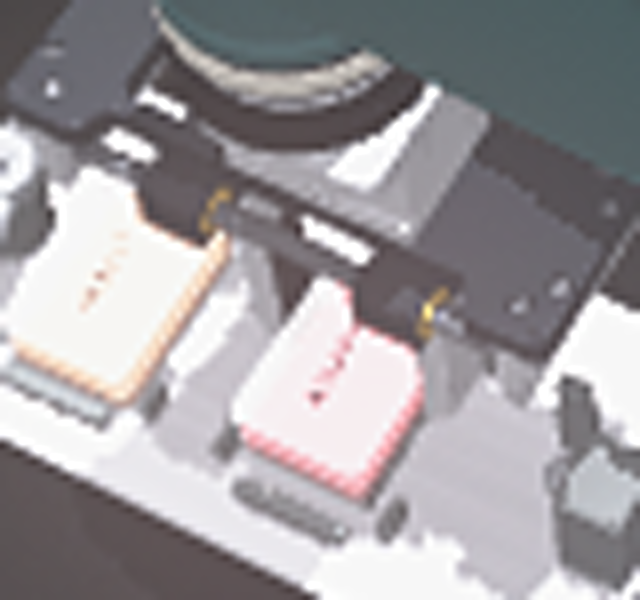

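View pics/b2top.png

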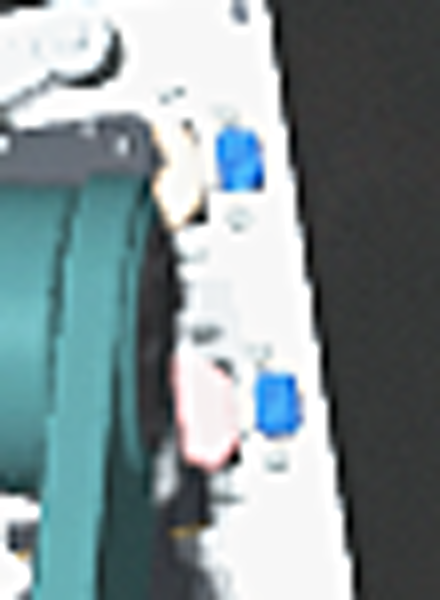

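The flask's cap at (278,405) is midway between its lugs at (262,350) and (278,460), matching how the loaded flask sits. I'll lower it in.

Request:
move_arm --increments '[[[0.1, 0, 0, 0.02, 0, 0, 0], [0.1, 0, 0, 0.04, 0, 0, 0], [0.1, 0, 0, 0.06, 0, 0, 0], [0.1, 0, 0, 0.06, 0, 0, 0]]]'

```text
time: 7.4
tool_pos: [0.5247, 0.0316, 0.2173]
ee_rot: [-3.141, -0.0, 1.705]
wrist_force: [0.8, -0.2, -1.3]
width: 0.0473
```

Request:
move_arm --increments '[[[0.1, 0, 0, 0.02, 0, 0, 0], [0.1, 0, 0, 0.04, 0, 0, 0], [0.1, 0, 0, 0.06, 0, 0, 0], [0.1, 0, 0, 0.06, 0, 0, 0], [0.1, 0, 0, 0.06, 0, 0, 0]]]'

```text
time: 7.82
tool_pos: [0.5247, 0.0316, 0.2114]
ee_rot: [-3.141, 0.0, 1.705]
wrist_force: [0.9, 0.2, -0.5]
width: 0.0476
```

Run:
```python
from h import *
for n,x0,y0,w,hh in(("top",190,165,55,75),("scene",190,240,80,75)):
    p,d=robot.snapshot(n);np.savez(n+"3.npz",p=p,d=d);cv2.imwrite(f"pics/b3{n}.png",cv2.resize(p[y0:y0+hh,x0:x0+w,::-1],None,fx=8,fy=8,interpolation=cv2.INTER_CUBIC))
o=robot.get_obs();print(o["time"],o["tool_pos"],o["ee_rot"],o["wrist_force"],o["width"])
```

```text
7.9167 [0.5249 0.0316 0.2117] [3.1416 0.0001 1.705 ] [-0.56    0.4549 -0.498 ] 0.04758357416832444
```

View pics/b3scene.png

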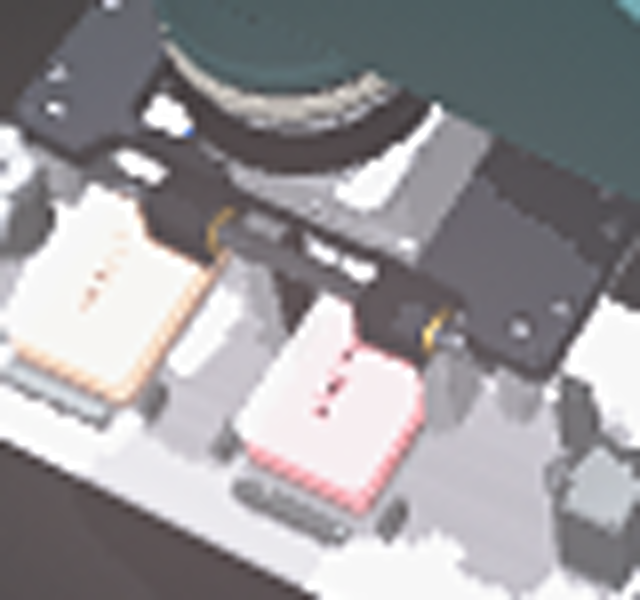

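Request:
move_arm --increments '[[[0.1, 0, 0, 0.012, 0, 0, 0], [0.1, 0, 0, 0.012, 0, 0, 0], [0.55, 0, 0, 0.012, 0, 0, 0], [0.6, 0, 0, 0.012, 0, 0, 0], [0.68, 0, 0, 0.012, 0, 0, 0], [0.68, 0, 0, 0.012, 0, 0, 0], [0.68, 0, 0, 0.012, 0, 0, 0], [0.68, 0, 0, 0.012, 0, 0, 0]]]'

```text
time: 8.58
tool_pos: [0.5248, 0.0316, 0.2105]
ee_rot: [3.142, 0.0, 1.705]
wrist_force: [-0.7, -0.4, 0.4]
width: 0.0636
```

Run:
```python
from h import *
for n,x0,y0,w,hh in(("top",190,165,55,75),("scene",190,240,80,75)):
    p,d=robot.snapshot(n);np.savez(n+"4.npz",p=p,d=d);cv2.imwrite(f"pics/b4{n}.png",cv2.resize(p[y0:y0+hh,x0:x0+w,::-1],None,fx=8,fy=8,interpolation=cv2.INTER_CUBIC))
o=robot.get_obs();print(o["time"],o["tool_pos"],o["ee_rot"],o["wrist_force"],o["width"])
```

```text
8.6833 [0.5248 0.0316 0.2105] [-3.1416  0.0001  1.705 ] [-0.4626 -0.2943  0.0307] 0.06383092345916148
```

View pics/b4scene.png

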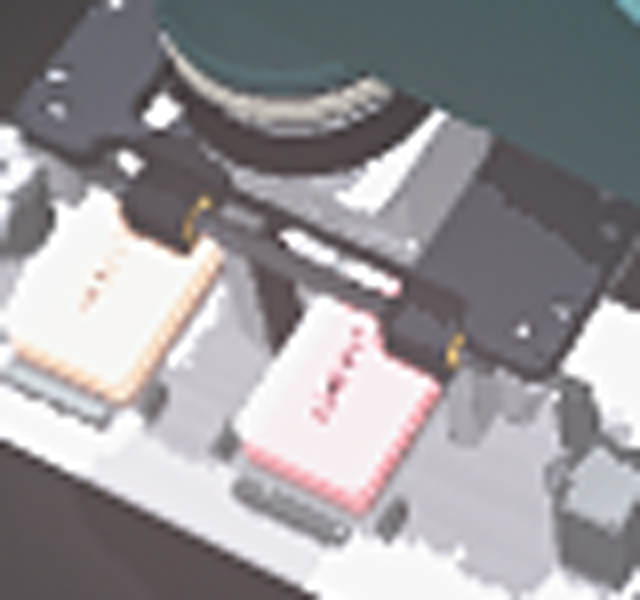

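Released; the flask sits between its lugs like its neighbour. I'll raise the arm straight up.

Request:
move_arm --increments '[[[0.68, 0, 0, -0.1, 0, 0, 0], [0.68, 0, 0, -0.25, 0, 0, 0], [0.68, 0, 0, -0.5, 0, 0, 0], [0.68, 0, 0, -0.8, 0, 0, 0], [0.3, 0, 0, -1, 0, 0, 0], [0, 0, 0, -1, 0, 0, 0]]]'

```text
time: 9.18
tool_pos: [0.5261, 0.0316, 0.3171]
ee_rot: [3.13, 0.002, 1.705]
wrist_force: [-0.4, 0.2, 0.3]
width: 0.0539
```

Request:
move_arm --increments '[[[0, 0.3, 0.1, -0.2, 0, 0, 0.08], [0, 0.6, 0.2, -0.3, 0, 0, 0.16], [0, 0.9, 0.3, -0.3, 0, 0, 0.24], [0, 1, 0.4, -0.3, 0, 0, 0.32], [0, 1, 0.4, -0.3, 0, 0, 0.4], [0, 1, 0.4, -0.3, 0, 0, 0.4]]]'

```text
time: 9.68
tool_pos: [0.5511, 0.1371, 0.3395]
ee_rot: [-3.14, 0.001, 1.076]
wrist_force: [0.4, 0.6, -0.9]
width: 0.0137
```

Run:
```python
from h import *
for n,x0,y0,w,hh in(("top",120,150,120,110),("scene",150,220,145,120)):
    p,d=robot.snapshot(n);np.savez(n+"5.npz",p=p,d=d);cv2.imwrite(f"pics/b5{n}.png",cv2.resize(p[y0:y0+hh,x0:x0+w,::-1],None,fx=5,fy=5,interpolation=cv2.INTER_CUBIC))
o=robot.get_obs();print(o["time"],o["tool_pos"],o["ee_rot"],o["wrist_force"],o["width"])
```

```text
9.7833 [0.5509 0.1361 0.3397] [-3.1405  0.0011  1.0799] [-0.431   0.8728 -0.2646] 0.005919886418908186
```

View pics/b5scene.png

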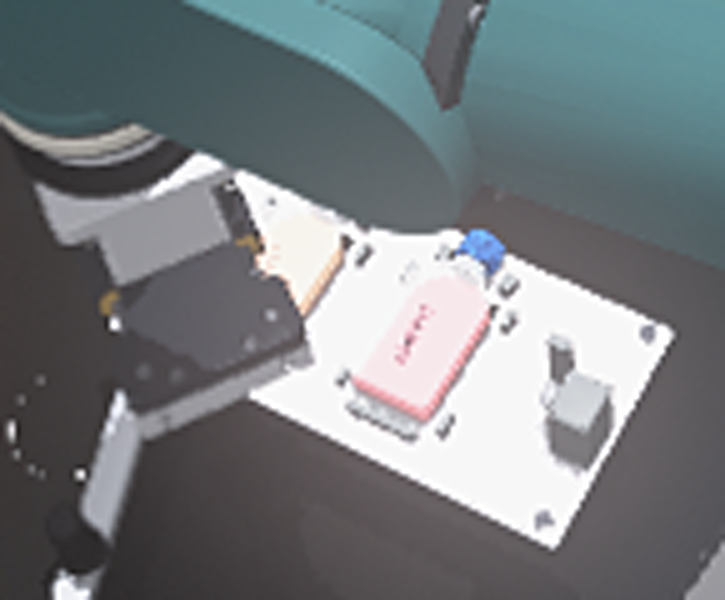

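View pics/b5top.png

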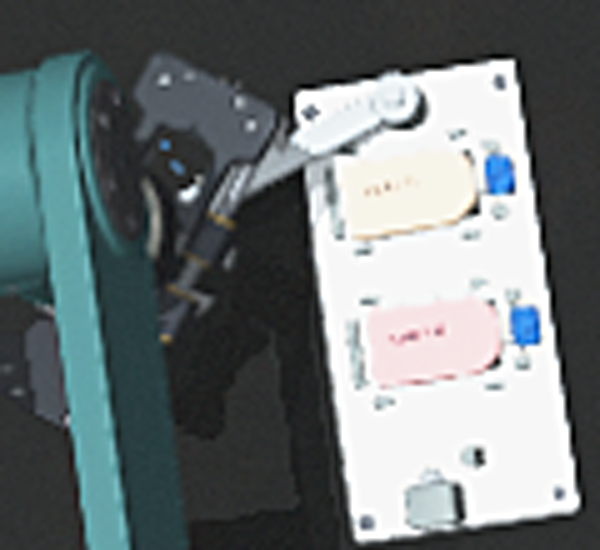

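The new flask lies flat, parallel to its neighbour, with its cap between the lugs: cap at crop (525,325), lugs at (515,295) and (523,362). Next I'll move to the outer side of the knob.

Request:
move_arm --increments '[[[0, 0.25, 0.02, 0, 0, 0, 0.07], [0, 0.5, 0.03, 0, 0, 0, 0.14], [0, 0.75, 0.05, 0, 0, 0, 0.21], [0, 1, 0.06, 0, 0, 0, 0.28], [0, 1, 0.06, 0, 0, 0, 0.35], [0, 1, 0.06, 0, 0, 0, 0.402], [0, 1, 0.06, 0, 0, 0, 0.402]]]'

```text
time: 10.37
tool_pos: [0.6039, 0.2209, 0.3397]
ee_rot: [3.142, 0.001, 0.446]
wrist_force: [-0.1, 0.7, -0.4]
width: 0.0007
```

Request:
move_arm --increments '[[[0, 0.19, -0.14, 0, 0, 0, 0], [0, 0.19, -0.14, 0, 0, 0, 0], [0, 0.19, -0.14, 0.2, 0, 0, 0], [0, 0.19, -0.14, 0.4, 0, 0, 0], [0, 0.19, -0.14, 0.6, 0, 0, 0], [0, 0.19, -0.14, 0.6, 0, 0, 0]]]'

```text
time: 10.87
tool_pos: [0.6135, 0.2407, 0.275]
ee_rot: [-3.141, 0.01, 0.447]
wrist_force: [-1.3, -0.9, -0.9]
width: 0.0004
```

Run:
```python
from h import *
for n,x0,y0,w,hh in(("top",110,140,120,110),("scene",110,240,140,120)):
    p,d=robot.snapshot(n);np.savez(n+"6.npz",p=p,d=d);cv2.imwrite(f"pics/b6{n}.png",cv2.resize(p[y0:y0+hh,x0:x0+w,::-1],None,fx=5,fy=5,interpolation=cv2.INTER_CUBIC))
o=robot.get_obs();print(o["time"],o["tool_pos"],o["ee_rot"],o["wrist_force"],o["width"])
```

```text
10.9667 [0.6146 0.2412 0.2797] [-3.1415  0.0025  0.4462] [0.1206 0.3029 0.3931] 0.0005340064031767003
```

View pics/b6scene.png

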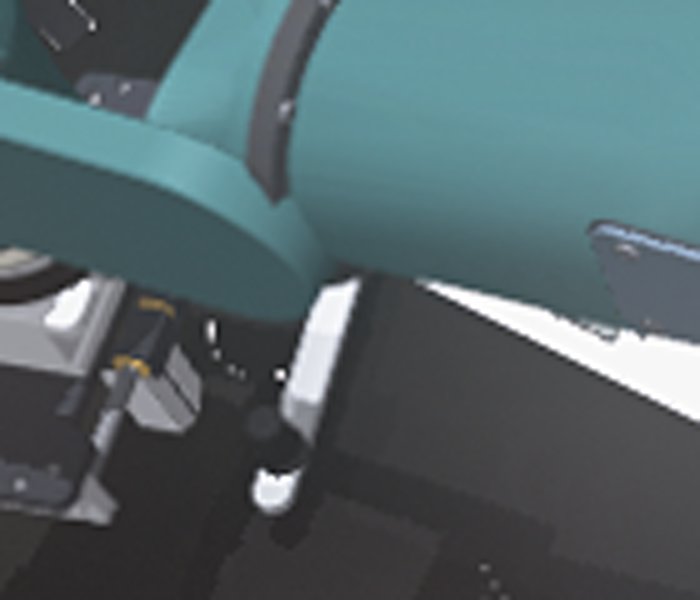

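View pics/b6top.png

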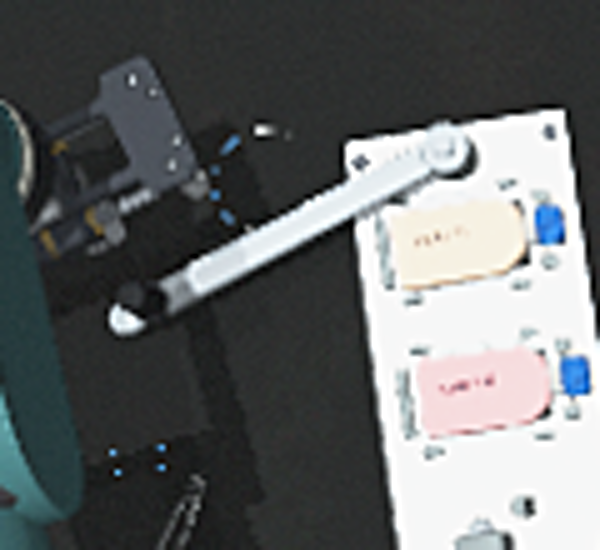

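```bash
cat >> h.py <<'E'
PC=[.5665,.0411,.137,0]
def w2l(X):
    c,s=np.cos(.137),np.sin(.137);d=np.array(X)[:2]-PC[:2];return np.array([c*d[0]+s*d[1],-s*d[0]+c*d[1]])
def tcp(q,off,lead=0):
    L=np.array([.09-.188*np.cos(q),.188*np.sin(q)])+off*np.array([np.sin(q),np.cos(q)])
    return pose(PC,[*L,0])[0,:2],PC[2]+np.pi/2-q
def togo(q,off,z):
    o=robot.get_obs();t,y=tcp(q,off);w=o["ee_rot"][2];d=t-o["tool_pos"][:2]
    return "q %.2f off %.3f: dx %.3f dy %.3f dz %.3f rz %.3f"%(q,off,10*d@[np.cos(w),np.sin(w)],10*d@[np.sin(w),-np.cos(w)],10*(o["tool_pos"][2]-z),(w-y)/(np.pi/2))
E
python3 - <<'E'
from h import *
k,_=tri([("top",(135/5+109.5,293/5+139.5)),("scene",(265/5+109.5,420/5+239.5))]);l=w2l(k)
print(k,l,"q",np.arctan2(l[1],.09-l[0]),np.hypot(l[1],.09-l[0]))
def back(n,uv,z):
    return least_squares(lambda X:proj(n,[X[0],X[1],z])[0]-uv,[.5,0]).x
a=w2l(back("top",(122/5+109.5,322/5+139.5),.045));p=w2l(back("top",(447/5+109.5,146/5+139.5),.055))
print("nose",a,"pivot",p,"q",np.arctan2(a[1]-p[1],p[0]-a[0]))
print(togo(1.26,.045,.2592));
for q in np.arange(1.26,-.01,-.2):print(togo(q,.02,.2592))
E
```

```text
[0.5748 0.2201 0.0848] [0.0326 0.1762] q 1.2561504592861967 0.1853131382833325
nose [0.0235 0.1975] pivot [ 0.0925 -0.0013] q 1.2369558914694627
q 1.26 off 0.045: dx 0.007 dy -0.009 dz 0.205 rz -0.001
q 1.26 off 0.020: dx -0.243 dy -0.008 dz 0.205 rz -0.001
q 1.06 off 0.020: dx -0.621 dy -0.010 dz 0.205 rz -0.128
q 0.86 off 0.020: dx -0.991 dy 0.063 dz 0.205 rz -0.256
q 0.66 off 0.020: dx -1.339 dy 0.209 dz 0.205 rz -0.383
q 0.46 off 0.020: dx -1.652 dy 0.421 dz 0.205 rz -0.510
q 0.26 off 0.020: dx -1.916 dy 0.690 dz 0.205 rz -0.638
q 0.06 off 0.020: dx -2.121 dy 1.007 dz 0.205 rz -0.765
```

Request:
move_arm --increments '[[[0, 0, 0, 0.1, 0, 0, 0], [0, 0, 0, 0.205, 0, 0, 0], [0, 0, 0, 0.205, 0, 0, 0], [0, -0.12, 0, 0.205, 0, 0, 0], [0, -0.24, 0, 0.205, 0, 0, 0], [0, -0.24, 0, 0.205, 0, 0, 0]]]'

```text
time: 11.47
tool_pos: [0.5922, 0.2313, 0.2601]
ee_rot: [3.142, 0.001, 0.446]
wrist_force: [-0.6, -0.0, -0.2]
width: 0.0001
```

Run:
```python
from h import *
o=robot.get_obs();print(o["time"],o["tool_pos"],o["ee_rot"],o["wrist_force"])
for q in np.arange(1.26,.7,-.05):print(togo(q,.02,.2592))
p,d=robot.snapshot("scene");x0,y0=110,270;cv2.imwrite(f"pics/b7s.png",cv2.resize(p[y0:y0+90,x0:x0+100,::-1],None,fx=6,fy=6,interpolation=cv2.INTER_CUBIC))
```

```text
11.4667 [0.5922 0.2313 0.2601] [3.1415 0.0013 0.4455] [-0.5935 -0.0381 -0.2006]
q 1.26 off 0.020: dx 0.002 dy -0.001 dz 0.009 rz -0.001
q 1.21 off 0.020: dx -0.093 dy -0.009 dz 0.009 rz -0.033
q 1.16 off 0.020: dx -0.187 dy -0.011 dz 0.009 rz -0.065
q 1.11 off 0.020: dx -0.282 dy -0.009 dz 0.009 rz -0.097
q 1.06 off 0.020: dx -0.376 dy -0.003 dz 0.009 rz -0.129
q 1.01 off 0.020: dx -0.470 dy 0.009 dz 0.009 rz -0.161
q 0.96 off 0.020: dx -0.563 dy 0.025 dz 0.009 rz -0.192
q 0.91 off 0.020: dx -0.655 dy 0.046 dz 0.009 rz -0.224
q 0.86 off 0.020: dx -0.746 dy 0.071 dz 0.009 rz -0.256
q 0.81 off 0.020: dx -0.836 dy 0.101 dz 0.009 rz -0.288
q 0.76 off 0.020: dx -0.924 dy 0.135 dz 0.009 rz -0.320
q 0.71 off 0.020: dx -1.010 dy 0.174 dz 0.009 rz -0.352
```

View pics/b7s.png

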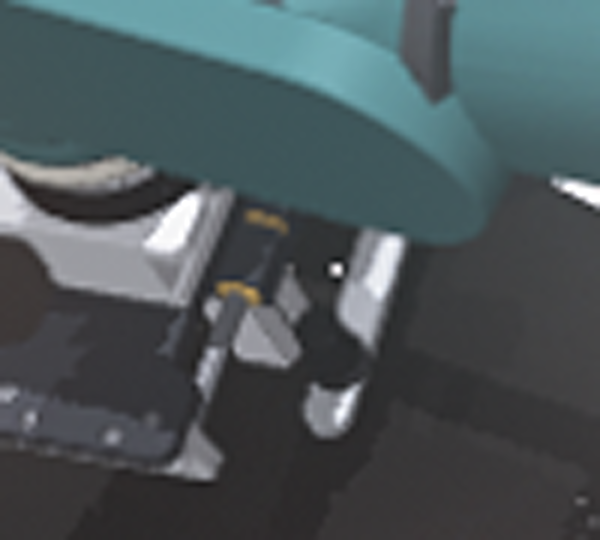

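The fingers stand right beside the knob: fingertips at (265,355), knob at (330,340). I'll sweep along the arc.

Request:
move_arm --increments '[[[0, -0.09, -0.01, 0, 0, 0, -0.033], [0, -0.187, -0.011, 0, 0, 0, -0.065], [0, -0.282, -0.009, 0, 0, 0, -0.097], [0, -0.376, -0.003, 0, 0, 0, -0.129], [0, -0.47, 0.009, 0, 0, 0, -0.161], [0, -0.563, 0.025, 0, 0, 0, -0.192], [0, -0.655, 0.046, 0, 0, 0, -0.224], [0, -0.746, 0.071, 0, 0, 0, -0.256]]]'

```text
time: 12.18
tool_pos: [0.5293, 0.1933, 0.2605]
ee_rot: [3.141, -0.002, 0.85]
wrist_force: [0.2, -0.6, -0.4]
width: 0.0002
```

Run:
```python
from h import *
o=robot.get_obs();print(o["time"],o["tool_pos"],o["ee_rot"],o["wrist_force"])
p,d=robot.snapshot("scene");x0,y0=130,240;cv2.imwrite(f"pics/b8s.png",cv2.resize(p[y0:y0+110,x0:x0+130,::-1],None,fx=5,fy=5,interpolation=cv2.INTER_CUBIC))
for q in np.arange(.86,.35,-.05):print(togo(q,.02,.2592))
```

```text
12.1833 [0.5293 0.1933 0.2605] [ 3.1405 -0.0015  0.8503] [ 0.206  -0.5606 -0.3744]
q 0.86 off 0.020: dx -0.001 dy -0.005 dz 0.012 rz 0.002
q 0.81 off 0.020: dx -0.095 dy -0.013 dz 0.012 rz -0.030
q 0.76 off 0.020: dx -0.190 dy -0.017 dz 0.012 rz -0.061
q 0.71 off 0.020: dx -0.284 dy -0.015 dz 0.012 rz -0.093
q 0.66 off 0.020: dx -0.378 dy -0.009 dz 0.012 rz -0.125
q 0.61 off 0.020: dx -0.472 dy 0.002 dz 0.012 rz -0.157
q 0.56 off 0.020: dx -0.566 dy 0.017 dz 0.012 rz -0.189
q 0.51 off 0.020: dx -0.658 dy 0.038 dz 0.012 rz -0.221
q 0.46 off 0.020: dx -0.749 dy 0.062 dz 0.012 rz -0.252
q 0.41 off 0.020: dx -0.839 dy 0.092 dz 0.012 rz -0.284
q 0.36 off 0.020: dx -0.927 dy 0.125 dz 0.012 rz -0.316
```

View pics/b8s.png

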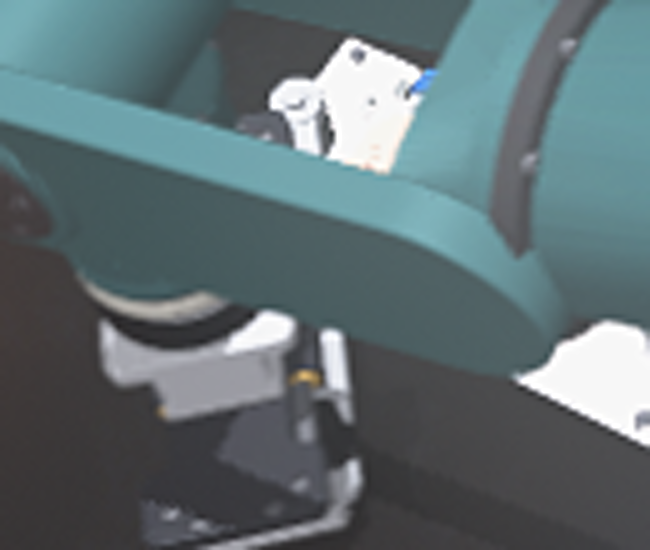

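The bar is following, with the knob at (340,440) beside the fingers. Continuing, then stopping before the plunger.

Request:
move_arm --increments '[[[0, -0.095, -0.013, 0, 0, 0, -0.032], [0, -0.19, -0.017, 0, 0, 0, -0.063], [0, -0.284, -0.015, 0, 0, 0, -0.095], [0, -0.378, -0.009, 0, 0, 0, -0.127], [0, -0.472, 0.002, 0, 0, 0, -0.159], [0, -0.566, 0.017, 0, 0, 0, -0.19], [0, -0.658, 0.038, 0, 0, 0, -0.222], [0, -0.749, 0.062, 0, 0, 0, -0.254]]]'

```text
time: 12.9
tool_pos: [0.4846, 0.133, 0.2605]
ee_rot: [3.14, -0.001, 1.248]
wrist_force: [0.3, -0.4, 0.4]
width: 0.0002
```

Run:
```python
from h import *
o=robot.get_obs();print(o["time"],o["tool_pos"],o["ee_rot"],o["wrist_force"])
for n,x0,y0,w,hh in(("top",130,150,120,110),("scene",130,240,140,120)):
    p,d=robot.snapshot(n);cv2.imwrite(f"pics/b9{n}.png",cv2.resize(p[y0:y0+hh,x0:x0+w,::-1],None,fx=5,fy=5,interpolation=cv2.INTER_CUBIC))
for q in np.arange(.46,-.05,-.04):print(togo(q,.02,.2592))
```

```text
12.9 [0.4846 0.133  0.2605] [ 3.1401 -0.001   1.2481] [ 0.2955 -0.4182  0.3573]
q 0.46 off 0.020: dx -0.007 dy -0.005 dz 0.012 rz -0.002
q 0.42 off 0.020: dx -0.082 dy -0.011 dz 0.012 rz -0.028
q 0.38 off 0.020: dx -0.158 dy -0.014 dz 0.012 rz -0.053
q 0.34 off 0.020: dx -0.233 dy -0.014 dz 0.012 rz -0.079
q 0.30 off 0.020: dx -0.309 dy -0.011 dz 0.012 rz -0.104
q 0.26 off 0.020: dx -0.384 dy -0.006 dz 0.012 rz -0.130
q 0.22 off 0.020: dx -0.459 dy 0.003 dz 0.012 rz -0.155
q 0.18 off 0.020: dx -0.534 dy 0.015 dz 0.012 rz -0.180
q 0.14 off 0.020: dx -0.608 dy 0.030 dz 0.012 rz -0.206
q 0.10 off 0.020: dx -0.682 dy 0.048 dz 0.012 rz -0.231
q 0.06 off 0.020: dx -0.754 dy 0.069 dz 0.012 rz -0.257
q 0.02 off 0.020: dx -0.826 dy 0.092 dz 0.012 rz -0.282
q -0.02 off 0.020: dx -0.897 dy 0.119 dz 0.012 rz -0.308
```

View pics/b9scene.png

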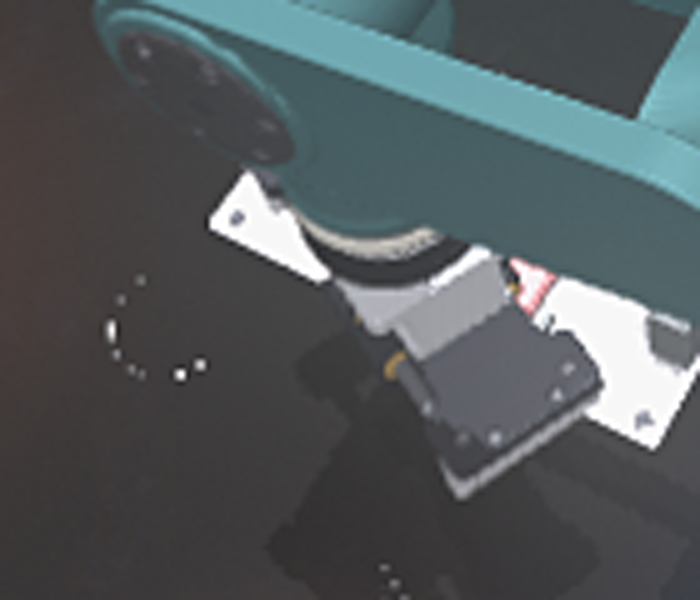

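View pics/b9top.png

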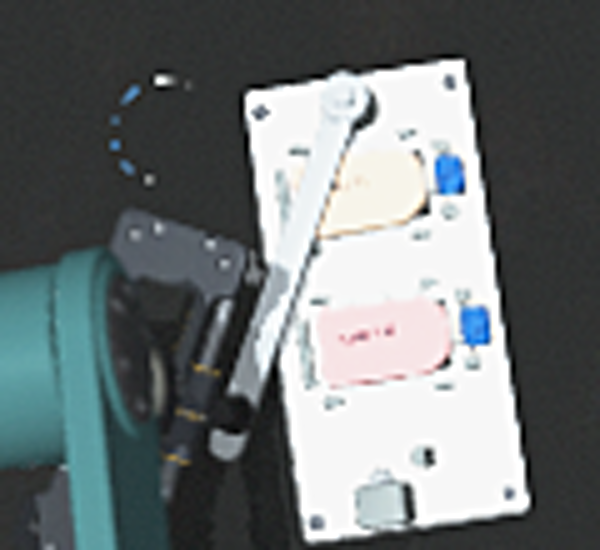

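The bar, from (345,100) to (228,440), is clear of both flasks and following. Advancing to near the plunger.

Request:
move_arm --increments '[[[0, -0.082, -0.011, 0, 0, 0, -0.028], [0, -0.158, -0.014, 0, 0, 0, -0.053], [0, -0.233, -0.014, 0, 0, 0, -0.079], [0, -0.309, -0.011, 0, 0, 0, -0.104], [0, -0.384, -0.006, 0, 0, 0, -0.13], [0, -0.459, 0.003, 0, 0, 0, -0.155], [0, -0.534, 0.015, 0, 0, 0, -0.18], [0, -0.534, 0.015, 0, 0, 0, -0.18]]]'

```text
time: 13.67
tool_pos: [0.469, 0.0816, 0.2603]
ee_rot: [3.141, 0.0, 1.527]
wrist_force: [-0.3, -0.3, -0.2]
width: 0.0004
```

Run:
```python
from h import *
o=robot.get_obs();print(o["time"],o["tool_pos"],o["ee_rot"],o["wrist_force"])
for q in np.arange(.18,-.08,-.02):print(togo(q,.02,.2592))
```

```text
13.6667 [0.469  0.0816 0.2603] [3.1406 0.0001 1.527 ] [-0.2981 -0.2868 -0.2013]
q 0.18 off 0.020: dx -0.001 dy -0.004 dz 0.011 rz -0.000
q 0.16 off 0.020: dx -0.039 dy -0.007 dz 0.011 rz -0.013
q 0.14 off 0.020: dx -0.077 dy -0.010 dz 0.011 rz -0.026
q 0.12 off 0.020: dx -0.114 dy -0.012 dz 0.011 rz -0.039
q 0.10 off 0.020: dx -0.152 dy -0.013 dz 0.011 rz -0.051
q 0.08 off 0.020: dx -0.190 dy -0.014 dz 0.011 rz -0.064
q 0.06 off 0.020: dx -0.228 dy -0.014 dz 0.011 rz -0.077
q 0.04 off 0.020: dx -0.266 dy -0.013 dz 0.011 rz -0.090
q 0.02 off 0.020: dx -0.303 dy -0.011 dz 0.011 rz -0.102
q 0.00 off 0.020: dx -0.341 dy -0.009 dz 0.011 rz -0.115
q -0.02 off 0.020: dx -0.379 dy -0.006 dz 0.011 rz -0.128
q -0.04 off 0.020: dx -0.416 dy -0.002 dz 0.011 rz -0.141
q -0.06 off 0.020: dx -0.454 dy 0.003 dz 0.011 rz -0.153
```

Request:
move_arm --increments '[[[0, -0.039, -0.007, 0, 0, 0, -0.013], [0, -0.077, -0.01, 0, 0, 0, -0.026], [0, -0.114, -0.012, 0, 0, 0, -0.039], [0, -0.152, -0.013, 0, 0, 0, -0.051], [0, -0.19, -0.014, 0, 0, 0, -0.064], [0, -0.19, -0.014, 0, 0, 0, -0.064]]]'

```text
time: 14.17
tool_pos: [0.4669, 0.0642, 0.2603]
ee_rot: [3.14, -0.004, 1.628]
wrist_force: [0.6, 3.4, -0.1]
width: 0.0003
```

Request:
move_arm --increments '[[[0, -0.02, 0, 0, 0, 0, -0.006], [0, -0.04, 0, 0, 0, 0, -0.012], [0, -0.04, 0, 0, 0, 0, -0.012]]]'

```text
time: 14.42
tool_pos: [0.4669, 0.0609, 0.2602]
ee_rot: [3.141, -0.005, 1.648]
wrist_force: [0.1, 3.1, 1.5]
width: 0.0002
```

Request:
move_arm --increments '[[[0, -0.02, 0, 0, 0, 0, -0.006], [0, -0.04, 0, 0, 0, 0, -0.012], [0, -0.04, 0, 0, 0, 0, -0.012]]]'

```text
time: 14.67
tool_pos: [0.4672, 0.0547, 0.2601]
ee_rot: [3.141, 0.002, 1.667]
wrist_force: [-0.0, 0.1, -0.1]
width: 0.0008
```

Run:
```python
from h import *
o=robot.get_obs();print(o["time"],o["tool_pos"],o["ee_rot"],o["wrist_force"])
for n,x0,y0,w,hh in(("top",130,150,120,110),):
    p,d=robot.snapshot(n);cv2.imwrite(f"pics/b10{n}.png",cv2.resize(p[y0:y0+hh,x0:x0+w,::-1],None,fx=5,fy=5,interpolation=cv2.INTER_CUBIC))
for q in np.arange(.04,-.08,-.02):print(togo(q,.02,.2592))
```

```text
14.6667 [0.4672 0.0547 0.2601] [3.1413 0.0017 1.6669] [-0.0216  0.1231 -0.063 ]
q 0.04 off 0.020: dx 0.004 dy -0.004 dz 0.008 rz -0.001
q 0.02 off 0.020: dx -0.033 dy -0.008 dz 0.008 rz -0.014
q 0.00 off 0.020: dx -0.071 dy -0.011 dz 0.008 rz -0.026
q -0.02 off 0.020: dx -0.109 dy -0.013 dz 0.008 rz -0.039
q -0.04 off 0.020: dx -0.146 dy -0.014 dz 0.008 rz -0.052
q -0.06 off 0.020: dx -0.184 dy -0.015 dz 0.008 rz -0.065
```

View pics/b10top.png

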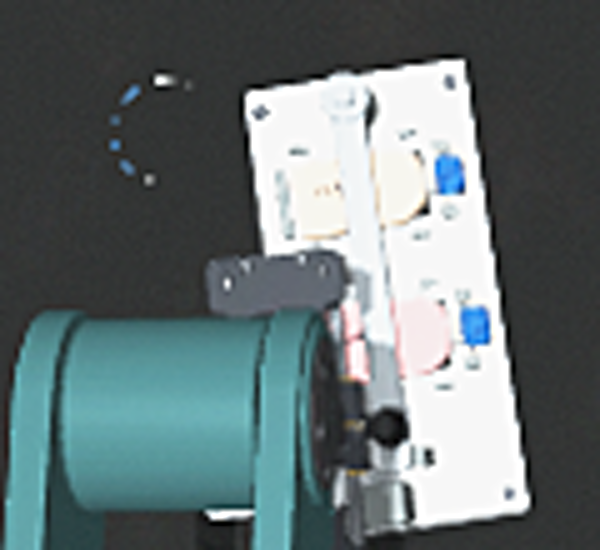

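The force rose to 3.4 N and then dropped to about 0, so the bar clicked over. I'll follow it gently to the stop to confirm.

Request:
move_arm --increments '[[[0, -0.02, 0, 0, 0, 0, -0.006], [0, -0.04, -0.005, 0, 0, 0, -0.013], [0, -0.06, -0.01, 0, 0, 0, -0.02], [0, -0.07, -0.01, 0, 0, 0, -0.026], [0, -0.07, -0.01, 0, 0, 0, -0.026]]]'

```text
time: 15.13
tool_pos: [0.4665, 0.0475, 0.26]
ee_rot: [3.141, 0.0, 1.708]
wrist_force: [0.1, -0.1, 0.9]
width: 0.0004
```

Request:
move_arm --increments '[[[0, -0.02, 0, 0, 0, 0, 0], [0, -0.03, 0, 0, 0, 0, 0], [0, -0.03, 0, 0, 0, 0, 0]]]'

```text
time: 15.38
tool_pos: [0.4668, 0.0457, 0.26]
ee_rot: [-3.142, -0.003, 1.708]
wrist_force: [-0.3, 5.7, 1.1]
width: 0.0005
```

A firm stop at 5.7 N, with the finger at the position for q≈0. Backing away, raising and looking.

Request:
move_arm --increments '[[[0, 0.1, 0, 0, 0, 0, 0], [0, 0.3, 0, 0, 0, 0, 0], [0, 0.3, 0, -0.3, 0, 0, 0], [0, 0.3, 0, -0.6, 0, 0, 0], [0, 0.3, 0, -1, 0, 0, 0], [0, 0.3, 0, -1, 0, 0, 0]]]'

```text
time: 15.88
tool_pos: [0.4641, 0.0751, 0.3685]
ee_rot: [3.126, 0.003, 1.708]
wrist_force: [0.9, -0.0, 0.3]
width: 0.0004
```

Request:
move_arm --increments '[[[0, 0.4, 0, 0, 0, 0, 0], [0, 0.7, 0, 0, 0, 0, 0], [0, 1, 0, 0, 0, 0, 0], [0, 1, 0, 0, 0, 0, 0]]]'

```text
time: 16.22
tool_pos: [0.4482, 0.1774, 0.36]
ee_rot: [3.141, -0.002, 1.713]
wrist_force: [-0.1, 0.1, -0.9]
width: 0.0007
```

Request:
move_arm --increments '[[[0, 0.4, 0, 0, 0, 0, 0], [0, 0.7, 0, 0, 0, 0, 0], [0, 1, 0, 0, 0, 0, 0], [0, 1, 0, 0, 0, 0, 0]]]'

```text
time: 16.55
tool_pos: [0.4346, 0.2762, 0.3597]
ee_rot: [3.141, -0.001, 1.713]
wrist_force: [-1.3, -0.2, 0.1]
width: -0.0001
```

Run:
```python
from h import *
o=robot.get_obs();print(o["time"],o["tool_pos"],o["ee_rot"],o["wrist_force"])
for n,x0,y0,w,hh in(("top",160,150,90,115),("scene",150,225,145,115)):
    p,d=robot.snapshot(n);cv2.imwrite(f"pics/f_{n}.png",p[:,:,::-1]);np.savez(n+"9.npz",p=p,d=d);cv2.imwrite(f"pics/b11{n}.png",cv2.resize(p[y0:y0+hh,x0:x0+w,::-1],None,fx=5,fy=5,interpolation=cv2.INTER_CUBIC))
    a=np.load(n+"0.npz")["p"].astype(int);D=np.abs(p.astype(int)-a).max(2)
    if n=="top":print("slide/timer diff",(D[205:255,320:405]>40).sum())
```

```text
16.55 [0.4346 0.2762 0.3597] [ 3.1412 -0.0013  1.7128] [-1.2594 -0.1828  0.0713]
slide/timer diff 0
```

View pics/b11top.png

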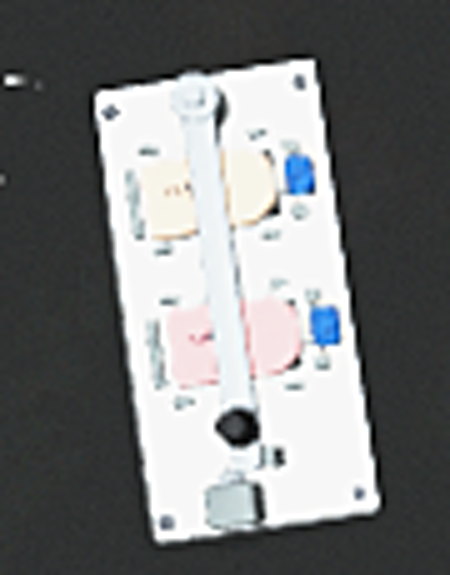

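View pics/b11scene.png

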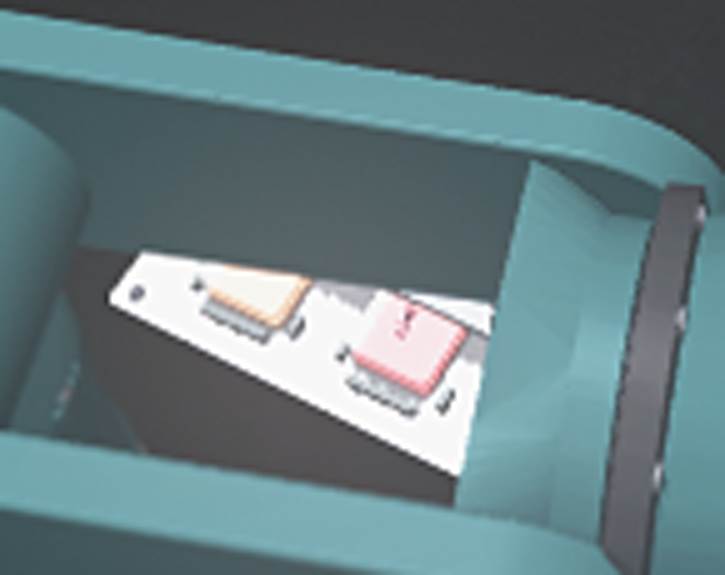

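Run:
```python
from h import *
def back(n,uv,z):
    return least_squares(lambda X:proj(n,[X[0],X[1],z])[0]-uv,[.5,0]).x
l=w2l(back("top",(239/5+159.5,425/5+149.5),.082));print(l,"q",np.arctan2(l[1],.09-l[0]))
a=np.load("top0.npz")["p"].astype(int);b=np.load("top9.npz")["p"].astype(int)
D=np.abs(a-b).max(2);print("far flask cap region diff",(D[178:192,212:226]>50).sum())
# bar edges at two rows -> direction
```

```text
[-0.0953 -0.0039] q -0.021072083647758862
far flask cap region diff 0
```

Run:
```python
from bench import robot
print(robot.close_job())
```

```text
the job is handed in; nothing more can be done
None
```

The flask is laid flat in the empty bay, its cap pointing the same way as the loaded one. I let go of it, then pushed the keeper bar past its click to its stop. The job was handed in at about 17 s with the arm clear of everything.

- **Flask:** in the last pictures it lies between its lugs, parallel to the loaded flask. There was no contact force of note as it went in.
- **Keeper bar:** the push force rose to 3.4 N, below the roughly 5 N described for the hump. It then fell to about 0 as the spring took over, and rose again to 5.7 N at the stop.
- **Shut angle:** the top picture gives −0.02 rad. That is 0 within my measuring error, since the bar cannot go below 0. The scene camera's view of the catch was blocked by the arm, so this rests on the top picture and the forces.
- **Left alone:** the top pictures from before and after show no change at the loaded flask's cap, the slide box or the timer.
- **Disagreement:** with the flask in hand over the bay, the top camera put its cap about 2 mm from where the arm's own position implied. I set the target between the two, and the flask went in without touching the lugs.

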